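Close the stencil jig on a key tag

ROBOT

A 7-joint arm with a two-finger parallel gripper is mounted at the origin on a cart in front of the work surface, level with it; the furniture and walls round the work are solid. World frame = base frame: x ahead of the robot, y to its left, z up, the work surface at z = 0. Lengths are in mm, angles in rad, forces in N, time in s.
With the tool pointing down it reaches from about 350 to 900 mm from the base axis. Payload 8.1 kg.
Tool frame: the origin (TCP) lies between the finger pads; the fingertips stand 11 mm ahead of it and the grasp point (between the pads) lies 8 mm behind it; z points along the fingers, y is the line along which they close (so a half turn about z gives the same grasp; the last joint's range is limited). The gripper opens to 85 mm and grips with 20 to 120 N. Pads are 22 mm wide; open, the fingers measure 114 mm over their backs; the gripper's body (76 mm by 85 mm) begins 54 mm behind the grasp point. The pads swing forward as they close: fully open they stand 13 mm farther back than shut.
Start: joints at [1.033, 0.434, 0.025, 1.573, -0.012, 1.134, -0.075], TCP at [263.247, -566.871, 208.323] pointing down, gripper open.
Joint ranges: [-2.62, 2.62], [-0.44, 2.09], [-1.27, 1.32], [0.08, 2.57], [-1.32, 4.46], [0.12, 2], [-2.74, 2.74]. Speed limits (rad/s): [2.22, 2.22, 3.01, 3.01, 3.14, 3.14, 3.14].

INTERFACE

Orientations are given as a rotation vector (axis times angle).
In Python, from cell import robot gives the robot as it stands.
- The arm moves only by the tool play_rows, never from a script. Its argument "increments" is a list that holds one entry, the list of rows, each a list of 5 numbers: the opening, from 0 (shut) to 1 (fully open), then the shift along the world's x, y, z in units of 60 mm (1.0 is 60 mm), then the turn about the world's z in units of 6 degrees (1.0 is 6 degrees). A call has 1 to 12 rows; each row is the pose to reach, as a shift and turn from the pose commanded when the call began; what a row does not reach only later rows make up. A row lasts 1/8 s, in which the tool goes at most 62.5 mm and 10.7 degrees, less where a joint would pass 70% of its speed; a pose out of reach is approached as far as the arm can. A call with a gripper value outside its range is refused whole. The fingers move at their own pace and stop on an object; "newtons" is the grip in N (left out, the last holds). Time passes only in rows, so rows that repeat a pose let the fingers close. It gives the time, the measured TCP pose, the force, the opening and the grip force at its end, in the units of the state.
- robot.read_state(): the state, without advancing time (a new reading comes with each control period).
- robot.snapshot(name): name is "side" or "top"; returns (picture, depth): 420x560x3 uint8, red, green, blue; 420x560 float32, mm along the optical axis (not along the pixel's ray), 0 where there is no reading.
- robot.camera_info(name): a dict with "fx", "fy", "cx", "cy" (pixels), "k1" (the pictures are not rectified: a ray, as slopes to the right and down, at radius r is drawn at 1 + k1 r^2 times it, then the intrinsics apply), "R" (3x3) and "t" (3): a world point X has camera coordinates R X + t. Camera axes: x right, y down, z forward; pixel columns grow to the right and rows downward; lengths in mm; the calibration is good to about 2 mm. A picture is of the moment at which its call begins. camera_info takes no time and is no camera call.
- robot.hand_in(): hands the job in; it is judged then, once.
The state is a dict: "time": time; "joints": joint angles; "qd": joint speeds; "joint_efforts": joint torques, N m; "tool_pos": TCP position; "ee_rot": TCP orientation; "force": force on the tool from outside, world axes, zero at the start; "ft_torque": the same for the moment, N m; "opening": finger opening in mm; "grasp_force": force on a finger pad.
Only numpy, scipy, OpenCV 4.12 (cv2) and the standard library are available. Lean on these libraries where they do the work, as an engineer would, in place of code of your own. Each camera call takes 0.05 s, during which the arm holds its last target. There are 200 camera calls.

TASK

A blue key tag lies part-way into the nest of the aluminium marking jig. With the fingertips only, push the tag along the nest until its nose is fully home against the end stop; then push the open brass stencil leaf up and over on its hinge until it lies flat on the jig, and last push the red latch round over the leaf's nose as far as it goes. Push only: do not pinch the tag, the leaf or the latch pin between the fingers or lift the tag, leave the loose white tag, green tag and tally counter where they are, and finish clear of everything.

Things in the scene. Friction and masses are not known exactly. Their poses are not given: they have to be found in the camera images.
- jig: Aluminium marking jig screwed to the desk; it does not give. Base plate 140 (x) x 124 (y) x 14 mm high; origin: centre of its underside, on the desk; z up. The tag's nest runs along the jig's x at y = 0 on top of the base (z = 14 mm). The leaf is hinged on the left (+y) side, the latch stands on the right (-y) side.
- nest_home (a point): Point on the nest floor (14 mm above the desk) where the tag's origin lies when the tag is home; x = 16 mm, y = 0 in the jig's frame. Axes as the jig's; +x points to the end stop.
- end_stop (a point): Foot of the end stop's face, on the nest floor: x = 45 mm, y = 0 in the jig. The dark stop is 7.5 mm high. Two dark rails, 29 mm apart, 5 mm high, guide the tag from x = -8 to +45 mm of the jig; from x = -70 to -8 mm the base is a bare ledge, so a fingertip can stand behind the tag's tail.
- blue_tag: Loose blue key tag, 58 mm long x 26 wide x 8 high, about 12 to 18 g, lying flat in the mouth of the nest, 14 to 26 mm short of home at the start. Origin: centre of its underside. Its long axis is its y: the -y end is the narrowed nose with the ring hole, pointing to the end stop; the tail is the +y end, 29 mm from the origin.
- leaf (a joint): Angle of the brass stencil leaf: 0 = flat on the jig (shut), 1.57 = upright, stop at 2.3. Starts at 1.95 to 2.25, leaning outward (jig +y). Stiff hinge: the leaf stays where it is left and gives way to 1 to 3 N at its free edge. A heel under it drops in behind the tag's tail; if the tag is over 3 mm short of home the heel lands on it and the leaf stays about 0.16 rad open.
- leaf_hinge (a point): Middle of the leaf's hinge axis, which runs along the jig's x at y = +42 mm, 25.5 mm above the desk; this point is at x = +10 mm. Axes as the jig's.
- leaf_nose (a point): End of the leaf's nose, mid-thickness, 94 mm from the hinge axis, at x = +19 mm of the jig. The leaf is a frame 6 mm thick, from x = -30 to +50 mm, its edge 78 mm from the hinge; the nose (x = +2 to +36) juts 16 mm further; a 36 x 16 mm window shows the tag. Shut, its top is 28.5 mm above the desk. Site axes turn with the leaf: y from nose to hinge, x along the hinge, z out of its top face.
- latch (a joint): Angle of the red turn latch about its upright post: 0 = locked, the arm pointing along the jig's +x over the leaf's nose (stop); 1.57 = the arm pointing outward along the jig's -y; stop at 1.75. Starts at 1.25 to 1.7. It stays where it is left and takes about 1 N at the pin.
- latch_post (a point): On the latch's post axis (upright), at the underside of the arm, 29 mm above the desk: x = -34, y = -50 mm in the jig. Axes as the jig's. A round screw head stands here to 38 mm above the desk.
- latch_pin (a point): Top centre of the black push pin on the latch arm: 10 mm thick, standing 17 mm above the arm, top 52 mm above the desk, 56 mm from the post's axis. The arm is 13 mm wide, 29 to 35 mm above the desk, and ends 66 mm from the post's axis.
- white_tag: Bystander: loose white key tag 58 x 26 x 8 mm lying on the desk left of the jig, waiting. Origin: centre of its underside.
- green_tag: Bystander: loose green key tag 58 x 26 x 8 mm lying on the desk right of the jig. Origin: centre of its underside.
- counter: Bystander: loose white tally counter, 59 x 53 x 32 mm, standing behind the jig. Origin: centre of its underside.
Not all that is in view belongs to the job. Leave any brown or pink look-alike of the blue_tag alone.

How it is judged (in metres and radians):
On the way, in this order (a step that is already met when the one before it is completed fails the run):
1. the tag is home against the end stop, the leaf still open (x of blue_tag in the frame of nest_home between -0.003 and 0.003 m and y of blue_tag in the frame of nest_home between -0.0035 and 0.0035 m and z of blue_tag in the frame of nest_home below 0.003 m and value of joint leaf above 0.5 rad), for 0.2 s.
2. the leaf lies flat on the jig over the seated tag, the latch still open (x of blue_tag in the frame of nest_home between -0.003 and 0.003 m and y of blue_tag in the frame of nest_home between -0.0035 and 0.0035 m and z of blue_tag in the frame of nest_home below 0.003 m and value of joint leaf below 0.04 rad and value of joint latch above 0.5 rad), for 0.2 s.
3. the latch is fully over the leaf's nose (x of blue_tag in the frame of nest_home between -0.003 and 0.003 m and y of blue_tag in the frame of nest_home between -0.0035 and 0.0035 m and z of blue_tag in the frame of nest_home below 0.003 m and value of joint leaf below 0.04 rad and value of joint latch below 0.12 rad), for 0.2 s.
At the end, for the whole second after the job is handed in: The blue tag lies on the nest floor with its origin within 3 mm of the home point along the nest (3.5 mm across) and at rest; the leaf is shut to within 0.04 rad; the latch is within 0.12 rad of its locked stop; the white tag, the green tag and the tally counter are within 20 mm of where they were (all of step 3 and linear speed of blue_tag below 0.02 m/s and distance of each of white_tag, green_tag, counter from where it was at the start of the episode below 0.02 m); the robot touches nothing.
It fails at once if the blue tag is lifted more than 8 mm off the nest floor (z of blue_tag in the frame of nest_home above 0.008 m).
It fails at once if the blue tag is pinched (the fingers reach down astride it and touch it) (x of the grasp point in the frame of blue_tag between -0.013 and 0.013 m and y of the grasp point in the frame of blue_tag between -0.026 and 0.026 m and z of the grasp point in the frame of blue_tag below 0.023 m and contact force between the fingers and blue_tag above 0.3 N).
It fails at once if the latch pin is pinched (the fingers reach down astride it and touch it) (horizontal distance between the grasp point and latch_pin below 0.006 m and z of the grasp point in the frame of latch_pin below 0.014 m and contact force between the fingers and latch above 0.3 N).
It fails at once if the leaf is pinched (the fingers reach down astride its edge and touch it) (z of the grasp point in the frame of leaf_nose between -0.005 and 0.005 m and y of the grasp point in the frame of leaf_nose between 0 and 0.09 m and x of the grasp point in the frame of leaf_nose between -0.049 and 0.031 m and contact force between the fingers and leaf above 0.3 N).
It fails at once if the white tag, the green tag or the tally counter is moved more than 20 mm (distance of any of white_tag, green_tag, counter from where it was at the start of the episode above 0.02 m).
It also fails if it takes over 61 s, if anything falls off the work surface, if the arm or the gripper's body presses on something with over 40 N, if the wrist force passes 120 N, or if a joint passes its speed limit or range.

## Working session

There is one attempt and no reset: what is moved stays moved. The work goes in short steps, Python scripts to look and compute and a tool call to move; the robot and the scene stay as the last step left them, time stands still between calls to the robot, and variables do not carry over. Pictures are saved under pics/ and viewed, at most 10 in all, crops included, and the job is handed in when it is done.

Besides the shell and the picture viewer there is one more tool, called after "Call:" in YAML: its name, and indented under it one key for each argument. play_rows: Moves the arm, as the interface text tells. Its arguments: {"type":"object","properties":{"increments":{"type":"array","items":{"type":"array","items":{"type":"array","items":{"type":"number"}}}},"newtons":{"type":"number"}},"required":["increments"]}

```bash
mkdir -p pics; cat > h.py <<'E'
import numpy as np, cv2
from cell import robot
def ray(c,uv):
    uv=np.atleast_2d(np.float64(uv)); d=np.c_[(uv[:,0]-c['cx'])/c['fx'],(uv[:,1]-c['cy'])/c['fy']]
    s=d.copy()
    for _ in range(20): s=d/(1+c['k1']*(s**2).sum(1,keepdims=True))
    return np.c_[s,np.ones(len(s))]
def onplane(name,uv,z):
    c=robot.camera_info(name); R=np.array(c['R']); t=np.array(c['t']); o=-R.T@t; r=ray(c,uv)@R
    return o+r*((z-o[2])/r[:,2])[:,None]
def proj(name,X):
    c=robot.camera_info(name); p=np.atleast_2d(X)@np.array(c['R']).T+np.array(c['t']); s=p[:,:2]/p[:,2:]
    s=s*(1+c['k1']*(s**2).sum(1,keepdims=True)); return s*[c['fx'],c['fy']]+[c['cx'],c['cy']]
def cloud(name,D):
    c=robot.camera_info(name); v,u=np.mgrid[:D.shape[0],:D.shape[1]]
    p=ray(c,np.c_[u.ravel(),v.ravel()])*D.reshape(-1,1)
    return ((p-np.array(c['t']))@np.array(c['R'])).reshape(D.shape+(3,))
E
python3 - <<'E'
from h import *
for n in('side','top'):
    p,d=robot.snapshot(n); cv2.imwrite(f'pics/{n}0.png',p[:,:,::-1]); np.savez(f'{n}0.npz',p=p,d=d)
    c=robot.camera_info(n); print(n,-np.array(c['R']).T@np.array(c['t']),c['fx'],c['k1'])
print(robot.read_state())
E
```

```text
side [542.78080461 655.62582987 570.42931024] 391.9373503279944 -0.045465684721566195
top [ 390.18918034  -37.45975195 1139.63072713] 512.3541541160712 -0.07833479132740259
{'time': 0.1, 'joints': array([ 1.0333662 ,  0.43515501,  0.02499337,  1.57397901, -0.01161187,
        1.13402705, -0.07509065]), 'qd': array([ 0.00076785, -0.0010387 ,  0.00077543, -0.00370264, -0.0003744 ,
       -0.00034061,  0.00120665]), 'joint_efforts': array([ 2.43283823e-03, -6.71753097e+01,  1.02765575e+00, -3.16902280e+01,
        1.57423737e-02,  7.13330606e-03,  1.72946773e-05]), 'tool_pos': array([ 263.02575298, -566.42840826,  207.61412966]), 'ee_rot': array([-3.06633738e+00, -6.77241683e-01,  6.74758801e-04]), 'force': array([ 0.24623054,  0.78984441, -0.08650977]), 'ft_torque': array([ 0.00458357, -0.01529273,  0.03512444]), 'grasp_force': 0.0, 'opening': 85.3754507613996}
```

View pics/top0.png

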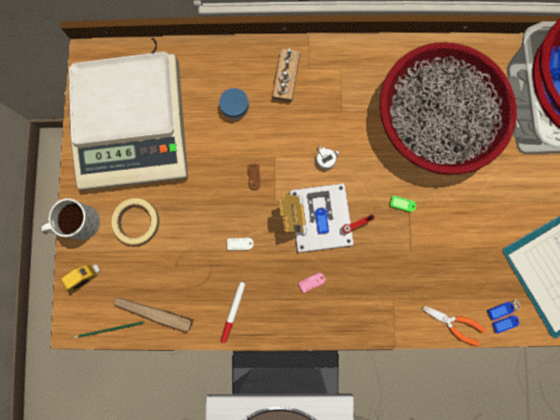

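View pics/side0.png

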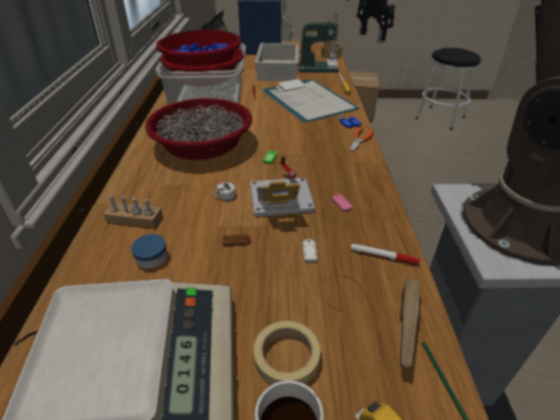

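The top view shows the jig at about (322,218), with the blue tag in its nest at (322,220), the leaf at (292,212) on the left and the latch at (357,224) on the right. The white tag is at (240,243), the green at (403,204) and the counter at (326,157). Other candidates for the blue tag are two blue tags at (503,317), a pink one at (312,282) and a brown one at (254,177). Only the one at (322,220) lies in the nest, so I'll confirm it in an enlarged crop.

```bash
python3 - <<'E'
from h import *
f=np.load('top0.npz');p=f['p'];d=f['d']
cv2.imwrite('pics/crop0.png',cv2.resize(p[170:265,260:385,::-1],None,fx=6,fy=6,interpolation=cv2.INTER_CUBIC))
P=cloud('top',d); h=cv2.cvtColor(p,cv2.COLOR_RGB2HSV).astype(int)
H,S,V=h[...,0],h[...,1],h[...,2]
roi=np.zeros(H.shape,bool);roi[170:265,260:420]=1
jig=(S<60)&(V>150)&roi
n,l,st,c=cv2.connectedComponentsWithStats(jig.astype(np.uint8)); k=1+st[1:,4].argmax()
pts=np.argwhere(l==k)[:,::-1].astype(np.float32)
r=cv2.minAreaRect(cv2.convexHull(pts)); b=cv2.boxPoints(r); W=onplane('top',b,14)
print('jig',r,W.round(1),[np.linalg.norm(W[i]-W[i-1]) .round(1) for i in range(4)],W.mean(0), 'depth z',np.median(P[l==k][:,2]))
m=(H>105)&(H<130)&(S>150)&roi; m[:,345:]=0
pb=np.argwhere(m)[:,::-1].astype(np.float32);r=cv2.minAreaRect(pb);W=onplane('top',cv2.boxPoints(r),22)
print('blue',len(pb),r,W.round(1),W.mean(0),np.median(P[m][:,2]))
m=((H<8)|(H>172))&(S>120)&roi; pr=np.argwhere(m)[:,::-1].astype(np.float32);r=cv2.minAreaRect(pr)
print('red',len(pr),onplane('top',cv2.boxPoints(r),35).round(1),np.median(P[m][:,2]))
m=(H>15)&(H<30)&(S>100)&roi; m[:,310:]=0; m[:185]=0
q=P[m]; q=q[q[:,2]>25]; print('leaf',len(q),q.min(0),q.max(0),np.percentile(q,[5,50,95],axis=0))
m=(V<60)&roi; m[:,:345]=0;m[:,:]&=(np.arange(560)<385); print('pin',onplane('top',np.argwhere(m)[:,::-1].mean(0),52),m.sum())
E
```

```text
jig ((321.3438720703125, 217.30296325683594), (62.60015869140625, 56.13320541381836), 82.56858825683594) [[ 598.2  -25.5   14. ]
 [ 613.6 -150.1   14. ]
 [ 474.6 -164.7   14. ]
 [ 459.7  -42.3   14. ]] [np.float64(139.5), np.float64(125.6), np.float64(139.7), np.float64(123.3)] [536.52518906 -95.64040188  14.        ] depth z 14.26934925776839
blue 232 ((321.6351623535156, 220.31082153320312), (24.166650772094727, 10.685934066772461), 80.53767395019531) [[ 552.8  -80.2   22. ]
 [ 556.5 -103.4   22. ]
 [ 503.7 -111.2   22. ]
 [ 500.1  -88.1   22. ]] [528.29239925 -95.73830041  22.        ] 22.217441195861845
red 155 [[ 513.4 -136.6   35. ]
 [ 539.4 -206.7   35. ]
 [ 523.1 -212.4   35. ]
 [ 497.2 -142.4   35. ]] 34.750002635710466
leaf 701 [390.18918034 -56.97405824  25.96845836] [ 578.41173966   -2.88460566 1139.63072713] [[502.0601159  -52.55047348  30.9400578 ]
 [540.42769182 -28.95841783  75.75686862]
 [572.96063882  -8.96836965 108.53259943]]
pin [[ 530.45915323 -198.48010715   52.        ]] 9
```

View pics/crop0.png

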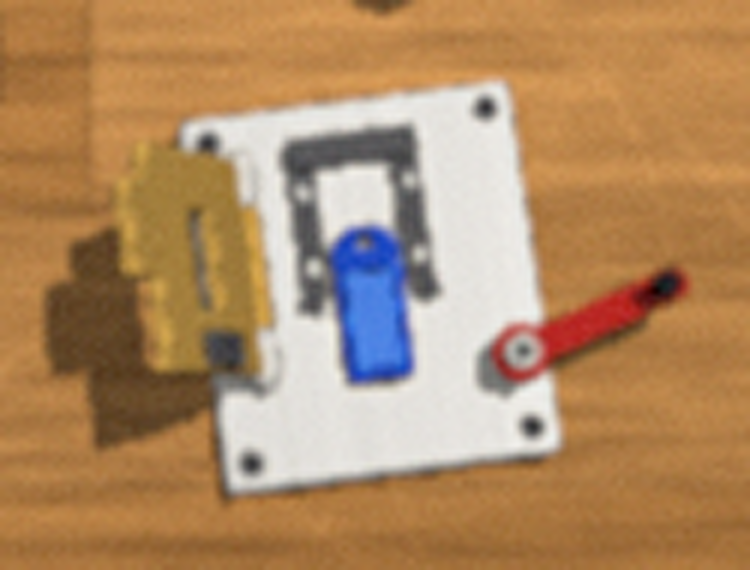

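The crop confirms it: the blue tag sits in the mouth of the nest. The leaf leans left, the latch points right with its pin at crop (668,283), and the counter is clear above. I measured the jig as 139.6 x 124.5 mm with its top at z 14, centre (536.5,-95.6) and yaw about 6.5°. The tag is about 22 mm short of home. Next I close the fingers and move above the ledge behind the tail.

Call:
play_rows:
  increments:
    - [[0, 0.3, 0.7, 0, -0.3], [0, 0.65, 1.4, 0, -0.6], [0, 1.0, 2.1, 0, -0.9], [0, 1.3, 2.8, 0, -1.2], [0, 1.65, 3.5, 0, -1.5], [0, 2.0, 4.2, 0, -1.8], [0, 2.3, 4.9, 0, -2.1], [0, 2.65, 5.6, 0, -2.4], [0, 3.0, 6.4, 0, -2.7], [0, 3.4, 7.2, -0.3, -3.07], [0, 3.53, 7.73, -0.8, -3.07], [0, 3.53, 7.73, -1.5, -3.07]]
  newtons: 20

```text
time: 1.6
tool_pos: [476.6, -99.8, 118.0]
ee_rot: [-3.135, -0.186, -0.004]
force: [0.5, -1.0, -1.0]
opening: -0.3
grasp_force: 0.0
```

Call:
play_rows:
  increments:
    - [[0, 0, 0, -0.5, 0], [0, 0, 0, -1.0, 0], [0, 0, 0, -1.3, 0], [0, 0, 0, -1.47, 0], [0, 0, 0, -1.47, 0], [0, 0, 0, -1.47, 0]]

```text
time: 2.35
tool_pos: [475.6, -103.2, 30.7]
ee_rot: [3.136, 0.178, 0.002]
force: [-0.7, 0.3, 1.2]
opening: 0.0
grasp_force: 0.0
```

```bash
python3 - <<'E'
from h import *
p,d=robot.snapshot('side'); print(robot.read_state()['tool_pos'],robot.read_state()['force'])
cv2.imwrite('pics/side1.png',cv2.resize(p[130:230,210:360,::-1],None,fx=5,fy=5,interpolation=cv2.INTER_CUBIC))
E
```

```text
[ 475.64559564 -103.15640739   30.85669198] [ 0.14217626 -0.38111193 -0.15718384]
```

View pics/side1.png

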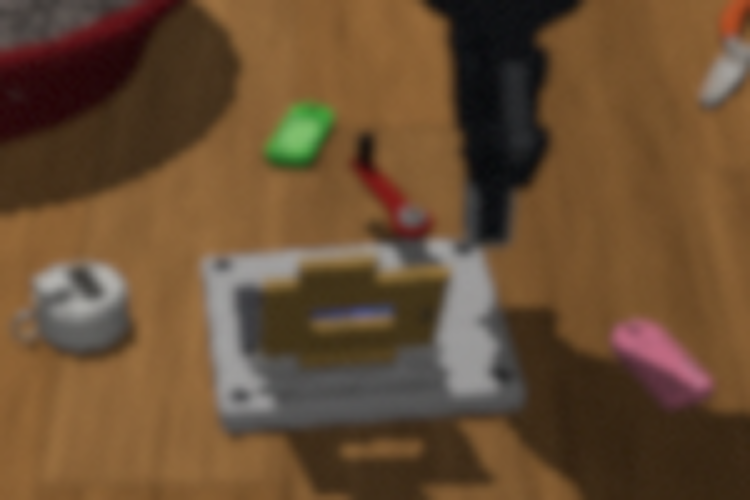

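The tip shows at side pixel (308,178), near the jig's far-right corner. I'll check that against the projection.

```bash
python3 - <<'E'
from h import *
print(proj('side',[[475.6,-103,20],[475.6,-103,40],[475.6,-103,60]]), proj('side',[[474.6,-164.7,14],[466,-34,14]]))
p,d=robot.snapshot('side');P=cloud('side',d)
for v in range(150,196,4): print(v,P[v,307].round(0),p[v,307])
E
```

```text
[[306.08449462 189.60478871]
 [306.4557141  182.73743022]
 [306.83600578 175.68636944]] [[304.98768379 177.16456772]
 [311.94270481 209.69130352]]
150 [481. -69. 148.] [10 10 14]
154 [480. -83. 131.] [14 15 17]
158 [482. -45. 143.] [13 15 17]
162 [482. -48. 131.] [12 13 15]
166 [480. -66. 110.] [13 14 16]
170 [477. -90.  85.] [17 18 19]
174 [477. -89.  74.] [15 16 19]
178 [475. -97.  57.] [60 54 48]
182 [ 469. -161.    1.] [129 107  89]
186 [ 472. -125.   15.] [143 136 131]
190 [ 473. -108.   15.] [141 139 139]
194 [474. -92.  15.] [93 92 92]
```

```bash
python3 - <<'E'
from h import *
for n in('side','top'):
    p,d=robot.snapshot(n);P=cloud(n,d)
    m=(abs(P[...,0]-476)<35)&(abs(P[...,1]+103)<40)&(P[...,2]>24)&(P[...,2]<140)&(d>0)
    q=P[m]; print(n,len(q))
    for a in range(24,140,10):
        s=q[(q[:,2]>=a)&(q[:,2]<a+10)]
        if len(s): print(a,len(s),s.min(0).round(0),s.max(0).round(0))
    cv2.imwrite(f'pics/{n}2.png',p[...,::-1])
s=robot.read_state();print(s['tool_pos'],s['opening'],s['joints'])
a=cv2.imread('pics/top2.png')[150:270,240:400]; b=cv2.imread('pics/side2.png')[100:220,230:390]
cv2.imwrite('pics/both.png',cv2.resize(np.hstack([a,b]),None,fx=2.5,fy=2.5,interpolation=cv2.INTER_CUBIC))
E
```

```text
side 268
24 8 [ 506. -143.   24.] [ 511. -137.   34.]
34 7 [ 504. -143.   34.] [ 511. -137.   38.]
54 20 [ 466. -100.   55.] [487. -92.  64.]
64 31 [ 466. -104.   64.] [487. -89.  74.]
74 40 [ 465. -105.   74.] [488. -87.  84.]
84 27 [ 465. -107.   84.] [488. -88.  91.]
94 16 [ 461. -109.   95.] [490. -72. 104.]
104 40 [ 460. -125.  104.] [492. -64. 114.]
114 23 [ 481. -105.  114.] [494. -67. 124.]
124 32 [ 457. -109.  124.] [494. -80. 133.]
134 24 [ 458. -110.  134.] [494. -75. 140.]
top 0
[ 475.45889818 -103.1314515    30.71118511] -0.043047556203739 [ 0.22641951  0.45891949 -0.16001699  2.08442231  0.12448564  0.60587176
 -1.47733599]
```

View pics/both.png

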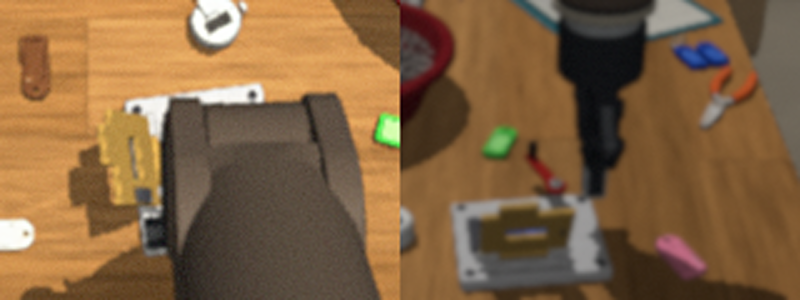

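The picture and depth put the tip near z 52, but the state says it should be near 20. I'll creep down 8 mm and watch the force and the depth.

Call:
play_rows:
  increments:
    - [[0, 0, 0, -0.05, 0], [0, 0, 0, -0.09, 0], [0, 0, 0, -0.13, 0], [0, 0, 0, -0.13, 0]]

```text
time: 3.05
tool_pos: [474.8, -103.0, 22.1]
ee_rot: [-3.136, -0.178, 0.001]
force: [0.4, 0.0, -0.7]
opening: -0.0
grasp_force: 0.0
```

```bash
cat > tip.py <<'E'
from h import *
s=robot.read_state();t=s['tool_pos']
p,d=robot.snapshot('side');P=cloud('side',d)
m=(abs(P[...,0]-t[0])<25)&(abs(P[...,1]-t[1])<30)&(P[...,2]>t[2]-8)&(P[...,2]<140)&(d>0)
q=P[m];k=np.argsort(q[:,2])
print(t.round(1),s['force'].round(1),s['time'],len(q));print(q[k][[0,3,8,15,30,60]].round(0))
E
python3 tip.py
```

```text
[ 474.8 -103.    22.1] [ 0.4  0.  -0.7] 3.05 393
[[ 482. -114.   14.]
 [ 481.  -85.   14.]
 [ 482. -126.   14.]
 [ 498.  -81.   14.]
 [ 472. -121.   15.]
 [ 473. -112.   15.]]
```

There's no contact, although the tip should nominally be at 11, below the jig top. The pictures are right: the fingertips sit higher than the reported pose implies. I'll measure that offset.

```bash
cat > tip.py <<'E'
from h import *
s=robot.read_state();t=s['tool_pos']
p,d=robot.snapshot('side');P=cloud('side',d)
m=(abs(P[...,0]-t[0])<25)&(abs(P[...,1]-t[1])<30)&(P[...,2]>19)&(P[...,2]<260)&(d>0)
print(t.round(1),s['force'].round(1),s['time'],s['opening'])
for v in range(100,215,3):
    q=P[v][m[v]]
    if len(q): print(v,len(q),q.min(0).round(0),q.max(0).round(0))
E
python3 tip.py
```

```text
[ 474.9 -103.    22.2] [-0.1 -0.8 -0.7] 3.1 0.2914676992620196
115 15 [451. -82. 223.] [498. -73. 227.]
118 14 [451. -78. 218.] [496. -73. 220.]
121 1 [453. -74. 213.] [453. -74. 213.]
124 4 [451. -76. 206.] [500. -74. 207.]
127 5 [450. -75. 199.] [500. -74. 200.]
130 3 [452. -76. 192.] [499. -74. 193.]
133 4 [451. -75. 185.] [499. -74. 186.]
136 2 [451. -75. 179.] [453. -75. 179.]
139 6 [ 486. -112.  151.] [496. -97. 159.]
142 9 [ 456. -110.  145.] [496. -86. 158.]
145 10 [ 454. -106.  140.] [494. -75. 157.]
148 8 [ 456. -108.  131.] [494. -80. 147.]
151 8 [ 458. -109.  123.] [493. -74. 143.]
154 10 [ 457. -108.  116.] [493. -74. 136.]
157 11 [ 459. -125.   97.] [492. -77. 126.]
160 5 [481. -88. 112.] [490. -85. 114.]
163 5 [ 483. -111.   90.] [490. -86. 105.]
166 3 [485. -97.  91.] [488. -82. 100.]
169 4 [ 468. -109.   75.] [487. -73.  98.]
172 10 [465. -97.  74.] [486. -89.  80.]
175 11 [ 464. -105.   60.] [487. -88.  72.]
178 10 [ 466. -104.   53.] [487. -87.  65.]
181 9 [466. -98.  49.] [485. -89.  54.]
```

The side depth puts the tip bottom near z 47 with TCP reported at 22, an offset of about 36 mm from the stated geometry. x and y agree. I'll keep going down while guarding on force.

Call:
play_rows:
  increments:
    - [[0, 0, 0, -0.1, 0], [0, 0, 0, -0.2, 0], [0, 0, 0, -0.3, 0], [0, 0, 0, -0.3, 0]]

```text
time: 3.65
tool_pos: [474.6, -103.0, 3.7]
ee_rot: [-3.136, -0.178, 0.002]
force: [-0.3, -0.1, -0.0]
opening: 0.2
grasp_force: 0.0
```

```bash
python3 tip.py | (head -1; tail -5); python3 - <<'E'
from h import *
p,d=robot.snapshot('side')
cv2.imwrite('pics/s3.png',cv2.resize(p[120:220,230:350,::-1],None,fx=6,fy=6,interpolation=cv2.INTER_CUBIC))
E
```

```text
[ 474.6 -103.     3.7] [-0.3 -0.1 -0. ] 3.65 0.15318331964062865
```

View pics/s3.png

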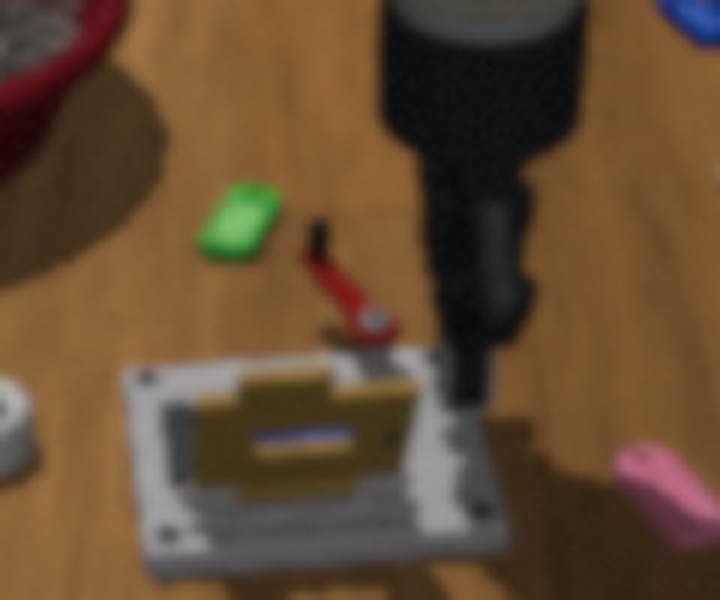

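The tip is now at crop (465,402), or side pixel (307,187), which is z about 32 at the near finger face. It is clear over the ledge behind the leaf, so I'll go on down.

Call:
play_rows:
  increments:
    - [[0, 0, 0, -0.08, 0], [0, 0, 0, -0.16, 0], [0, 0, 0, -0.16, 0], [0, 0, 0, -0.16, 0]]

```text
time: 4.25
tool_pos: [475.0, -103.0, -5.3]
ee_rot: [3.137, 0.178, -0.0]
force: [0.6, -0.5, -0.0]
opening: -0.1
grasp_force: 0.0
```

```bash
python3 tip.py >o; head -1 o; tail -6 o
```

```text
[ 475.  -103.    -5.3] [ 0.6 -0.5 -0. ] 4.25 -0.07601649520537089
175 2 [485. -98.  65.] [487. -74.  81.]
178 2 [ 486. -101.   55.] [487. -76.  72.]
181 6 [466. -99.  48.] [487. -88.  55.]
184 10 [465. -99.  39.] [486. -87.  47.]
187 10 [465. -99.  31.] [486. -87.  39.]
190 10 [464. -98.  23.] [486. -89.  29.]
```

Call:
play_rows:
  increments:
    - [[0, 0, 0, -0.05, 0], [0, 0, 0, -0.1, 0], [0, 0, 0, -0.1, 0], [0, 0, 0, -0.1, 0]]

```text
time: 4.8
tool_pos: [475.4, -103.2, -9.1]
ee_rot: [3.136, 0.178, 0.002]
force: [-9.8, 1.3, 41.0]
opening: -0.2
grasp_force: 20.5
```

```bash
python3 tip.py >o; head -1 o; tail -4 o
```

```text
[ 475.4 -103.2   -9.1] [-9.8  1.3 41. ] 4.8 -0.22930670112588258
181 4 [466. -96.  50.] [487. -73.  66.]
184 10 [465. -99.  39.] [486. -89.  47.]
187 11 [ 465. -107.   25.] [488. -86.  40.]
190 9 [467. -97.  23.] [486. -86.  31.]
```

Contact with the ledge (z 14) comes at reported z -9, so the tip is at reported z + 23. I'll raise 5 mm and push along the nest.

Call:
play_rows:
  increments:
    - [[0, 0, 0, 0.083, 0], [0, 0, 0, 0.083, 0], [0, 0.1, 0.011, 0.083, 0], [0, 0.2, 0.023, 0.083, 0], [0, 0.27, 0.03, 0.083, 0], [0, 0.34, 0.039, 0.083, 0], [0, 0.4, 0.046, 0.083, 0], [0, 0.46, 0.052, 0.083, 0], [0, 0.52, 0.059, 0.083, 0], [0, 0.563, 0.064, 0.083, 0], [0, 0.563, 0.064, 0.083, 0], [0, 0.563, 0.064, 0.083, 0]]

```text
time: 6.35
tool_pos: [508.7, -99.2, -6.3]
ee_rot: [3.137, 0.178, -0.0]
force: [-0.5, -0.4, 0.1]
opening: -0.2
grasp_force: 0.0
```

```bash
python3 - <<'E'
from h import *
s=robot.read_state();print(s['tool_pos'],s['force'])
p,d=robot.snapshot('side')
cv2.imwrite('pics/s4.png',cv2.resize(p[150:220,240:330,::-1],None,fx=8,fy=8,interpolation=cv2.INTER_CUBIC))
E
```

```text
[508.6971804  -99.24850654  -6.3215839 ] [-0.52805461 -0.40652205  0.10137248]
```

View pics/s4.png

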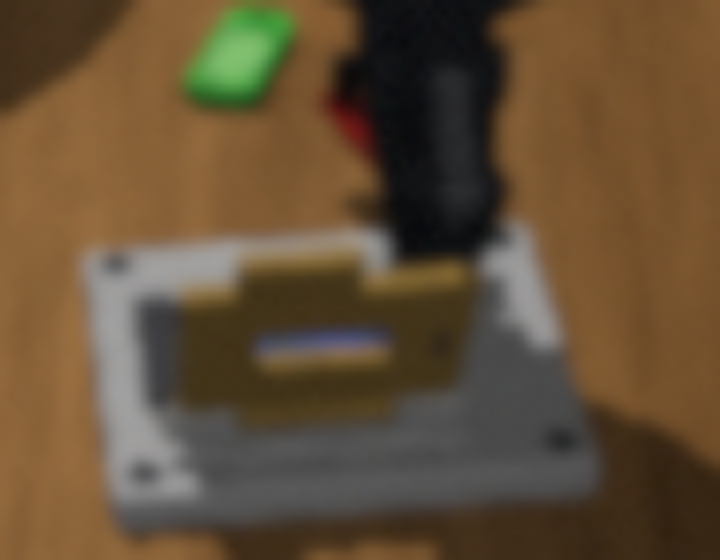

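The tip at crop (430,250) is behind the leaf, on the tail side. The tag is showing through the leaf window. I'll push the last few mm until the stop resists.

Call:
play_rows:
  increments:
    - [[0, 0.033, 0.004, 0, 0], [0, 0.05, 0.006, 0, 0], [0, 0.066, 0.0075, 0, 0], [0, 0.066, 0.0075, 0, 0], [0, 0.066, 0.0075, 0, 0]]

```text
time: 7.02
tool_pos: [512.8, -98.8, -6.3]
ee_rot: [3.137, 0.178, -0.0]
force: [0.2, 0.5, -0.2]
opening: -0.2
grasp_force: 0.0
```

Call:
play_rows:
  increments:
    - [[0, 0.017, 0.002, 0, 0], [0, 0.033, 0.004, 0, 0], [0, 0.05, 0.006, 0, 0], [0, 0.05, 0.006, 0, 0], [0, 0.05, 0.006, 0, 0]]

```text
time: 7.65
tool_pos: [513.8, -98.7, -6.6]
ee_rot: [3.136, 0.177, -0.005]
force: [-6.1, -0.9, 4.7]
opening: -0.2
grasp_force: 3.3
```

The stop resists with 6 N, so the tag should be home. I'll back off, lift, turn a quarter turn and go to the leaf's outer side.

Call:
play_rows:
  increments:
    - [[0, -0.15, -0.017, 0, 0], [0, -0.58, -0.066, 0, 0], [0, -0.58, -0.066, 0.3, 0], [0, -0.58, -0.066, 1.2, -1.5], [0, -0.58, -0.066, 2.2, -3], [0, -0.58, 0, 2.7, -4.5], [0, -0.57, 0.4, 2.7, -6], [0, -0.55, 0.9, 2.7, -7.5], [0, -0.53, 1.4, 2.7, -9], [0, -0.5, 1.8, 2.7, -10.5], [0, -0.5, 2.13, 2.7, -12], [0, -0.5, 2.13, 2.7, -13.5]]

```text
time: 9.15
tool_pos: [484.0, 24.5, 151.9]
ee_rot: [2.609, -1.739, -0.014]
force: [0.1, -0.5, -0.5]
opening: -0.2
grasp_force: 0.0
```

```bash
python3 - <<'E'
from h import *
s=robot.read_state();print(s['tool_pos'],s['ee_rot'],s['joints'].round(2))
p,d=robot.snapshot('top'); P=cloud('top',d); np.savez('top1.npz',p=p,d=d)
cv2.imwrite('pics/t5.png',cv2.resize(p[170:265,230:385,::-1],None,fx=5,fy=5,interpolation=cv2.INTER_CUBIC))
C=np.array([536.5,-95.6]);E=np.array([[.9936,.1132],[-.1132,.9936]])
h=cv2.cvtColor(p,cv2.COLOR_RGB2HSV).astype(int);H,S,V=h[...,0],h[...,1],h[...,2]
m=(H>105)&(H<130)&(S>150);m[:,345:]=0;m[:170]=0;m[265:]=0
b=np.argwhere(m)[:,::-1]
if len(b): w=onplane('top',cv2.boxPoints(cv2.minAreaRect(b.astype(np.float32))),22)[:,:2]; print(len(b),((w-C)@E.T).round(1))
# leaf, from first frame, jig frame
f=np.load('top0.npz');p=f['p'];Q=cloud('top',f['d']);h=cv2.cvtColor(p,cv2.COLOR_RGB2HSV).astype(int)
m=(h[...,0]>15)&(h[...,0]<30)&(h[...,1]>100)&(Q[...,2]>35)&(Q[...,2]<140); m[:,:275]=0;m[:,310:]=0;m[:185]=0;m[245:]=0
q=Q[m];j=(q[:,:2]-C)@E.T
A=np.polyfit(q[:,2],j[:,1],1);print('leaf y vs z',A,'theta',np.pi/2+np.arctan(A[0]),j.min(0),j.max(0),q[:,2].max())
E
```

```text
[483.95456965  24.51527291 151.92699476] [ 2.60866404 -1.73878444 -0.01440362] [-0.53  0.29  0.46  2.   -0.16  0.9  -2.73]
249 [[ 44.3  15.5]
 [ 45.4  -8.5]
 [-10.1 -10.3]
 [-11.2  13.5]]
leaf y vs z [ 0.54282337 26.08296535] theta 2.068112960657691 [-31.50710309  44.70525296] [48.92446731 89.65623604] 113.83894234393418
```

View pics/t5.png

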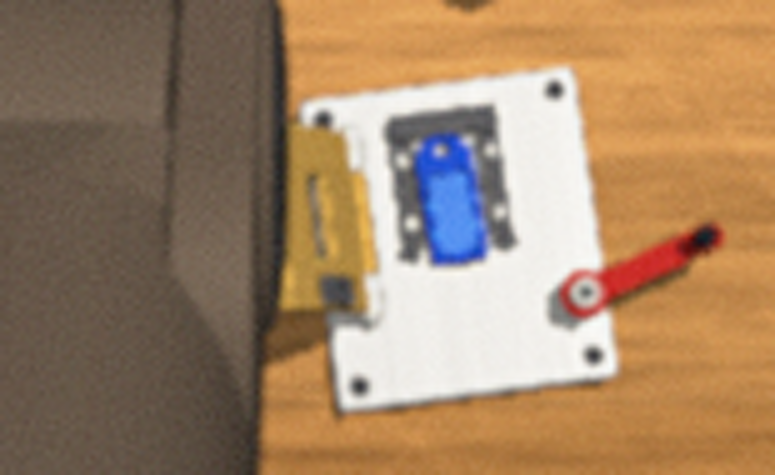

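The top crop shows the blue tag between the rails, with its nose at the stop (crop (440,145)). Its centre is at jig x about 17 against 16 at home, so it's seated. The leaf is still open at about 2.07 rad. Joint 7 ran to its limit, so I'll turn the other way to put the pads' narrow side toward the leaf.

Call:
play_rows:
  increments:
    - [[0, 0, 0, 0, 1.7], [0, 0, 0, 0, 3.4], [0, 0, 0, 0, 5.1], [0, 0, 0, 0, 6.8], [0, 0, 0, 0, 8.5], [0, 0, 0, 0, 10.2], [0, 0, 0, 0, 11.9], [0, 0, 0, 0, 13.6], [0, 0, 0, 0, 15.3], [0, 0, 0, 0, 17], [0, 0, 0, 0, 18.7], [0, 0, 0, 0, 20.4]]

```text
time: 10.7
tool_pos: [484.0, 23.9, 152.1]
ee_rot: [2.768, 1.459, 0.006]
force: [-0.6, 0.3, -0.8]
opening: -0.1
grasp_force: 0.0
```

Call:
play_rows:
  increments:
    - [[0, 0, 0, 0, 1.7], [0, 0, 0, 0, 3.4], [0, 0, 0, 0, 5.1], [0, 0, 0, 0, 6.8], [0, 0, 0, 0, 8.1], [0, 0, 0, -0.8, 8.1], [0, 0, 0, -1.5, 8.1], [0, 0, 0, -1.7, 8.1], [0, 0, 0, -1.7, 8.1]]

```text
time: 11.82
tool_pos: [483.9, 24.0, 50.0]
ee_rot: [1.932, 2.465, 0.011]
force: [0.0, 0.7, 0.0]
opening: 0.0
grasp_force: 0.0
```

```bash
sed -i 's/range(100,215,3)/range(150,290,4)/; s/>19/>t[2]+5/' tip.py; python3 tip.py >o; head -1 o; tail -4 o; python3 -c "
from h import *
print(robot.read_state()['ee_rot'],robot.read_state()['joints'].round(2))"
```

```text
[483.9  24.   50. ] [0.  0.7 0. ] 11.825 0.037545160164472895
194 15 [471.  22. 100.] [498.  37. 111.]
198 15 [470.  26.  93.] [498.  36. 101.]
202 13 [472.  29.  85.] [497.  37.  91.]
206 8 [476.  29.  74.] [490.  35.  79.]
[1.931893   2.46349142 0.01290171] [-0.07  0.42 -0.12  2.09  0.09  0.63 -0.01]
```

The pose is fine: the yaw needs -7° and x needs +3 mm. Now I push the leaf up toward upright.

Call:
play_rows:
  increments:
    - [[0, 0.053, 0.006, 0, -1.2], [0, 0.07, -0.12, 0, -1.2], [0, 0.085, -0.27, 0, -1.2], [0, 0.1, -0.4, 0, -1.2], [0, 0.113, -0.52, 0, -1.2], [0, 0.127, -0.64, 0, -1.2], [0, 0.14, -0.76, 0, -1.2], [0, 0.153, -0.88, 0, -1.2], [0, 0.167, -1.0, 0, -1.2], [0, 0.179, -1.1, 0, -1.2], [0, 0.179, -1.1, 0, -1.2]]

```text
time: 13.25
tool_pos: [494.5, -43.0, 49.7]
ee_rot: [2.085, 2.336, 0.009]
force: [-0.4, 0.1, -0.3]
opening: 0.0
grasp_force: 0.0
```

```bash
python3 - <<'E'
from h import *
p,d=robot.snapshot('side'); print(robot.read_state()['force'])
cv2.imwrite('pics/s6.png',cv2.resize(p[110:230,220:350,::-1],None,fx=5,fy=5,interpolation=cv2.INTER_CUBIC))
E
```

```text
[ 0.06631878 -0.05735527  0.41752113]
```

View pics/s6.png

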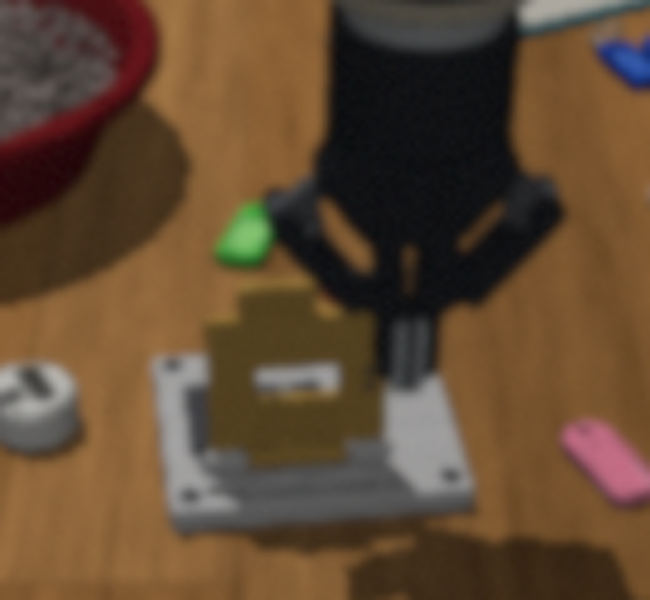

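The leaf is more upright now (crop top at (275,285)) and the finger is at its right edge (crop (410,350)). I'll measure the leaf angle and the overlap from depth.

```bash
cat > leaf.py <<'E'
from h import *
C=np.array([536.5,-95.6]);E=np.array([[.9936,.1132],[-.1132,.9936]])
s=robot.read_state()
p,d=robot.snapshot('side');P=cloud('side',d);h=cv2.cvtColor(p,cv2.COLOR_RGB2HSV).astype(int)
m=(h[...,0]>15)&(h[...,0]<30)&(h[...,1]>120)&(P[...,2]>32)&(P[...,2]<130)&(d>0);m[:160]=0;m[230:]=0;m[:,:255]=0;m[:,310:]=0
q=P[m];q=np.c_[(q[:,:2]-C)@E.T,q[:,2]];q=q[(abs(q[:,0]-10)<50)&(abs(q[:,1]-20)<85)]
print('leaf n',len(q),np.percentile(q,[2,50,98],axis=0).round(0).tolist())
c=q.mean(0);v=np.linalg.svd(q-c)[2][2];print('normal',v.round(2),'theta',np.arctan2(abs(v[1]),v[2]*np.sign(v[1]) ))
b=(p.max(2)<75)&(d>0);q=P[b];q=np.c_[(q[:,:2]-C)@E.T,q[:,2]]
t=np.r_[E@(s['tool_pos'][:2]-C),s['tool_pos'][2]];print('tcp jig',t.round(1),s['force'].round(1))
q=q[(abs(q[:,1]-t[1])<20)&(abs(q[:,0]-t[0])<25)&(q[:,2]>t[2]+15)&(q[:,2]<t[2]+55)]
if len(q): print('finger',q.min(0).round(0),q.max(0).round(0))
E
python3 leaf.py
```

```text
leaf n 868 [[-24.0, 43.0, 34.0], [14.0, 46.0, 81.0], [46.0, 49.0, 120.0]]
normal [ 0.01  1.   -0.02] theta 1.5899795278860565
tcp jig [-35.9  57.4  49.7] [ 0.1 -0.1  0.4]
finger [-49.  42.  65.] [-12.  71. 105.]
```

The leaf is upright at about 1.58 rad. Next I carry it over and down along its arc.

Call:
play_rows:
  increments:
    - [[0, 0.035, -0.15, 0, 0], [0, 0.05, -0.3, 0, 0], [0, 0.063, -0.41, -0.04, 0], [0, 0.075, -0.525, -0.1, 0], [0, 0.085, -0.615, -0.18, 0], [0, 0.095, -0.7, -0.275, 0], [0, 0.103, -0.77, -0.38, 0], [0, 0.11, -0.825, -0.49, 0], [0, 0.114, -0.85, -0.58, 0], [0, 0.115, -0.87, -0.655, 0], [0, 0.115, -0.87, -0.7, 0], [0, 0.115, -0.87, -0.74, 0]]

```text
time: 14.85
tool_pos: [501.4, -94.3, 5.3]
ee_rot: [2.083, 2.337, 0.01]
force: [-0.9, -0.4, 9.6]
opening: 0.1
grasp_force: 5.7
```

```bash
python3 leaf.py
```

```text
leaf n 38 [[-23.0, -26.0, 32.0], [0.0, 19.0, 33.0], [37.0, 47.0, 113.0]]
normal [ 0.63 -0.72 -0.28] theta 1.1996030323680282
tcp jig [-34.7   5.3   5.3] [-0.9 -0.4  9.6]
finger [-48.   2.  28.] [-10.  24.  60.]
```

Call:
play_rows:
  increments:
    - [[0, 0, 0, -0.03, 0], [0, 0, 0, -0.06, 0], [0, 0, 0, -0.06, 0], [0, 0, 0, -0.06, 0]]

```text
time: 15.4
tool_pos: [502.0, -94.3, 4.5]
ee_rot: [2.082, 2.336, 0.011]
force: [-9.9, 0.3, 43.1]
opening: -0.2
grasp_force: 21.1
```

```bash
python3 - <<'E'
from h import *
C=np.array([536.5,-95.6]);E=np.array([[.9936,.1132],[-.1132,.9936]])
acc=[]
for i in range(3):
    p,d=robot.snapshot('side');P=cloud('side',d);h=cv2.cvtColor(p,cv2.COLOR_RGB2HSV).astype(int)
    m=(h[...,0]>12)&(h[...,0]<32)&(h[...,1]>90)&(P[...,2]>20)&(P[...,2]<50)&(d>0);q=P[m];acc.append(np.c_[(q[:,:2]-C)@E.T,q[:,2]])
q=np.vstack(acc);q=q[(q[:,0]>-25)&(q[:,0]<46)&(q[:,1]>-48)&(q[:,1]<30)]
A,r,_,_=np.linalg.lstsq(np.c_[q[:,:2],np.ones(len(q))],q[:,2],rcond=None);print(len(q),A,np.median(q[:,2]),q[:,1].min())
s=robot.read_state();print(s['tool_pos'],s['force'])
E
```

```text
1387 [-1.87570318e-02  9.48717726e-03  3.01661890e+01] 29.739962523755835 -47.90718533369368
[502.05806529 -94.26868854   4.5066373 ] [-11.31137529   0.83134886  41.7415119 ]
```

The leaf lies flat: its top is at z about 29.7, its slope is about 0.01 rad, and it gives 43 N of firm contact. The latch is at about 1.26 rad, with its pin at jig (-17.6,-101.6), 54 mm from the post against 56 stated. I'll lift and go behind the pin.

Call:
play_rows:
  increments:
    - [[0, 0, 0, 0.3, 0], [0, 0, 0, 1.0, 0], [0, 0, -0.3, 1.5, 0], [0, 0, -1.0, 1.5, 0], [0, -0.025, -1.6, 1.5, 0], [0, -0.025, -1.99, 1.5, 0], [0, -0.025, -1.99, 1.2, 0], [0, -0.025, -1.99, 0.7, 0], [0, -0.025, -1.99, 0.4, 0], [0, -0.025, -1.99, 0.4, 0]]

```text
time: 16.8
tool_pos: [498.7, -212.9, 24.6]
ee_rot: [2.085, 2.34, 0.008]
force: [-0.3, -0.1, -0.7]
opening: 0.2
grasp_force: 0.0
```

```bash
python3 - <<'E'
from h import *
p,d=robot.snapshot('side'); print(robot.read_state()['tool_pos'])
cv2.imwrite('pics/s7.png',cv2.resize(p[110:230,220:350,::-1],None,fx=5,fy=5,interpolation=cv2.INTER_CUBIC))
E
```

```text
[ 499.51231712 -213.19980278   25.53207341]
```

View pics/s7.png

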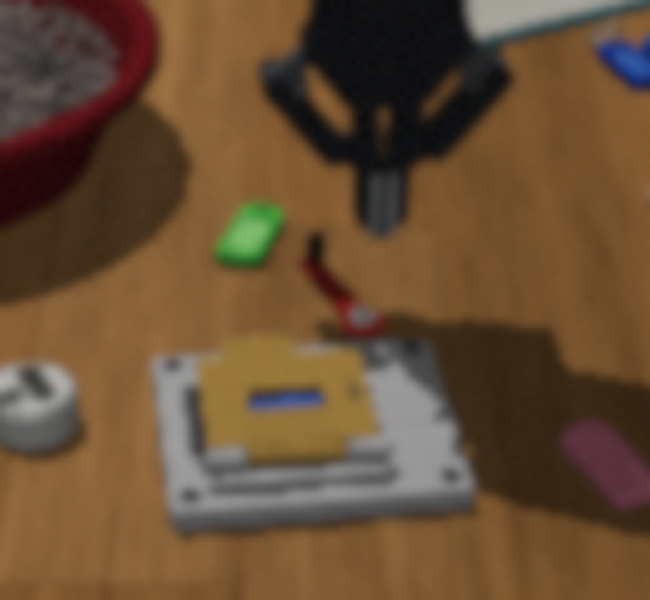

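The leaf lies flat with the tag in its window (crop (287,398)). The latch pin is at crop (316,245) and the fingertips at (382,225), behind it and clear. I'll lower 6 mm and sweep the pin round its arc.

Call:
play_rows:
  increments:
    - [[0, 0, 0, -0.11, 0], [0, 0.1, 0.04, -0.11, 0], [0, 0.21, 0.09, -0.11, 0], [0, 0.32, 0.1, -0.11, 0], [0, 0.433, 0.117, -0.11, 0], [0, 0.53, 0.155, -0.11, 0], [0, 0.625, 0.2, -0.11, 0], [0, 0.76, 0.32, -0.11, 0], [0, 0.89, 0.448, -0.11, 0], [0, 0.96, 0.56, -0.11, 0], [0, 1.027, 0.68, -0.11, 0], [0, 1.027, 0.68, -0.11, 0]]

```text
time: 18.35
tool_pos: [562.2, -171.8, 19.3]
ee_rot: [2.082, 2.339, 0.011]
force: [0.5, -0.0, -0.2]
opening: 0.2
grasp_force: 0.0
```

```bash
cat > lat.py <<'E'
from h import *
C=np.array([536.5,-95.6]);E=np.array([[.9936,.1132],[-.1132,.9936]])
s=robot.read_state();print('tcp jig',(E@(s['tool_pos'][:2]-C)).round(1),s['tool_pos'][2].round(1),s['force'].round(1))
for n in ('top','side'):
    p,d=robot.snapshot(n);h=cv2.cvtColor(p,cv2.COLOR_RGB2HSV).astype(int);P=cloud(n,d)
    q=np.dstack([(P[...,:2]-C)@E.T,P[...,2]])
    m=((h[...,0]<8)|(h[...,0]>172))&(h[...,1]>120)&(h[...,2]>60)&(q[...,2]>20)&(q[...,2]<60)&(abs(q[...,0])<75)&(q[...,1]<-15)&(q[...,1]>-130)
    a=q[m]
    if len(a)>5:
        far=a[np.hypot(a[:,0]+34,a[:,1]+50)>15][:,:2]-[-34,-50]; c=far.mean(0)
        print(n,len(a),a.min(0).round(0),a.max(0).round(0),'angle',np.arctan2(-c[1],c[0]).round(3))
E
python3 lat.py
```

```text
tcp jig [ 16.9 -78.6] 19.3 [ 0.5 -0.  -0.2]
top 108 [-42. -62.  30.] [ 20. -42.  45.] angle 0.182
side 46 [-41. -58.  32.] [ 27. -39.  38.] angle 0.085
```

The latch has followed to about 0.15 rad. I'll push it on to its stop.

Call:
play_rows:
  increments:
    - [[0, 0.03, 0.08, 0, 0], [0, 0.05, 0.15, 0, 0], [0, 0.065, 0.2, 0, 0], [0, 0.065, 0.24, 0, 0], [0, 0.065, 0.27, 0, 0], [0, 0.065, 0.27, 0, 0]]

```text
time: 19.2
tool_pos: [565.6, -158.2, 19.3]
ee_rot: [2.084, 2.335, 0.009]
force: [0.6, -5.9, -0.9]
opening: -0.1
grasp_force: 2.6
```

```bash
python3 lat.py
```

```text
tcp jig [ 21.8 -65.5] 19.3 [ 0.6 -5.9 -0.9]
side 50 [-41. -51.  32.] [ 28. -39.  38.] angle -0.15
```

The stop resists with 6 N exactly where the locked position should be. One more small press, then back off, rise and clear.

Call:
play_rows:
  increments:
    - [[0, 0, 0.03, 0, 0], [0, 0, 0.03, 0, 0], [0, 0.01, -0.1, 0, 0], [0, 0.04, -0.4, 0, 0], [0, 0.04, -0.6, 0.3, 0], [0, 0.04, -0.7, 1.2, 0], [0, 0, -1.4, 2.0, 0], [0, -0.3, -2.4, 2.5, 0], [0, -0.8, -3.4, 2.5, 0], [0, -1.4, -4.2, 2.5, 0], [0, -1.8, -4.6, 2.5, 0], [0, -1.8, -4.6, 2.5, 0]]

```text
time: 20.8
tool_pos: [453.1, -437.6, 169.3]
ee_rot: [2.093, 2.329, 0.006]
force: [1.1, 0.2, -0.5]
opening: 0.1
grasp_force: 0.0
```

```bash
python3 lat.py; python3 - <<'E'
from h import *
C=np.array([536.5,-95.6]);E=np.array([[.9936,.1132],[-.1132,.9936]])
a=np.load('top0.npz')['p'];p,d=robot.snapshot('top')
f=lambda p:cv2.cvtColor(p,cv2.COLOR_RGB2HSV).astype(int)
for n,(u0,u1,v0,v1),g in (('green',(380,425,190,220),lambda h:(h[...,0]>45)&(h[...,0]<75)&(h[...,1]>120)),('white',(222,260,232,255),lambda h:(h[...,1]<70)&(h[...,2]>150)),('counter',(310,345,143,172),lambda h:(h[...,1]<70)&(h[...,2]>150))):
    print(n,[np.argwhere(g(f(i)[v0:v1,u0:u1])).mean(0).round(1).tolist() for i in (a,p)])
h=f(p);P=cloud('top',d);q=np.dstack([(P[...,:2]-C)@E.T,P[...,2]])
m=(h[...,0]>14)&(h[...,0]<32)&(h[...,1]>90)&(abs(q[...,0]-10)<36)&(q[...,1]>-48)&(q[...,1]<35)&(q[...,2]>20)&(q[...,2]<60);w=q[m]
print('leaf',m.sum(),np.linalg.lstsq(np.c_[w[:,:2],np.ones(len(w))],w[:,2],rcond=None)[0].round(4),np.median(w[:,2]))
b=(p.max(2)<70)&(abs(q[...,0]-15)<30)&(abs(q[...,1]+50)<25);print('pin',np.argwhere(b)[:,::-1].tolist()[:12])
if b.any(): x=onplane('top',np.argwhere(b&(q[...,2]>40))[:,::-1].mean(0),52)[0,:2]; print((E@(x-C)).round(1))
E
```

```text
tcp jig [-121.5 -330.4] 169.3 [ 1.1  0.2 -0.5]
top 140 [-44. -59.  30.] [ 29. -40.  54.] angle -0.038
side 84 [-42. -55.  31.] [ 28. -38.  38.] angle -0.084
green [[14.2, 23.7], [14.3, 23.8]]
white [[11.5, 17.4], [11.5, 17.4]]
counter [[13.8, 16.2], [13.9, 16.2]]
leaf 962 [ 3.60000e-03 -2.30000e-03  2.86669e+01] 28.712382836673186
pin [[343, 201], [344, 201], [342, 202], [343, 202], [344, 202], [342, 203], [343, 203], [344, 203], [341, 204], [342, 204], [343, 204]]
[ 20.8 -47.8]
```

The latch is locked, with its pin at jig (21,-48) against (22,-50) expected. The leaf is flat (28.7 mm, slope 0.002), the white tag, green tag and counter haven't moved, and the arm is clear. Handing in.

```bash
python3 -c "
from cell import robot
print(robot.hand_in())"
```

```text
the job is handed in; nothing more can be done
None
```

The job is handed in, though no verdict came back: the tag measured about 1 mm from home, the leaf is flat, the latch is at its stop, the white tag, green tag and counter have not moved, and the arm is clear.

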